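Set the idler and hold back the belt tensioner on the valve polisher

TASK

The valve polisher is about to get a new belt. Drop the loose steel idler roller over the bare idler post on the machine's plate so that it sits flat on the plate and let go of it; then push the sprung tensioner arm back by its upright paddle until it clicks past the pawl, carry on until it is well clear of the pawl, and finish while holding it there against its spring, with the pawl sprung back behind it. The arm must be held by the robot, not left resting on the pawl, and the other things on the bench stay where they are.

Things in the scene. Friction and masses are not known exactly. Their poses are not given: they have to be found in the camera images.
- polisher: polisher head: painted steel plate 240 (x) by 300 (y) by 12 mm, fixed to the bench, turned up to 0.3 rad. Origin: centre of its underside. In its frame (mm): idler post at (-30,-105), drive drum (50 diameter, top 48 high) at (85,-60), arm's pivot (75,30), brass pawl near (-70,37), stop pin (top 34 high) at (-35,92). Arm bar and pawl reach 36 mm above the bench or less
- idler_post (a point): foot of the bare vertical steel post on the plate, on the post's axis at the plate's top face (12 mm above the bench). The post is 14 mm in diameter and 34 mm tall, tapering to 8 mm over its top 6 mm
- pivot (a point): the tensioner arm's vertical hinge axis, at the plate's top face
- paddle (a point): centre of the top edge of the upright steel paddle on the tensioner arm, 85 mm above the bench, 100 mm from the hinge axis. Paddle: 36 mm wide along the arm, 10 mm thick across it, 51 mm tall above the arm bar. The point's x axis points along the arm to the pivot, y through the thickness; it is pushed towards +y (clockwise about the pivot from above), by pushing its face or pinching it
- tensioner (a joint): arm angle, rad: 0 at rest, growing to 0.85 (end stop) as it is pushed back, clockwise from above. The pawl clicks in behind the arm's nose (145 mm from the hinge) at about 0.54; let go after that, the arm rests on the pawl at 0.54. The spring takes about 5 N at the paddle at the start and 13 N at 0.8; the arm's nose meets the pawl at 0.40 and passing it takes up to 16 N
- pawl (a joint): travel of the brass pawl slider, m: 0 sprung fully out towards the pivot, up to 0.014 pushed back by the arm's nose as that passes
- idler: the loose idler roller: plain steel ring standing on its end on the bench, outer diameter 44 mm, bore 20 mm right through, 40 mm tall, 160 g give or take. Origin: centre of its underside, z along the bore
- gasket: bystander: solid black rubber gasket puck, 52 mm diameter, 16 mm high; origin at the centre of its underside
- stem: bystander: worn brass valve stem standing upright, foot 32 mm diameter, 62 mm tall; origin at the centre of its underside
- gauge: bystander: chrome pressure gauge lying face up, 52 mm diameter, 24 mm high, with a stub on its side; origin at the centre of its underside
- tag_holder: bystander: flat plastic inspection tag holder, 50 by 34 by 10 mm; origin at the centre of its underside
- swivel: bystander: nylon horn swivel, 34 mm round hub 24 mm high with a side spout; origin at the centre of its underside
Mind the look-alikes: they are no part of the job. Leave any black or purple look-alike of the idler alone.

How it is judged:
On the way, in this order (a step that is already met when the one before it is completed fails the run):
1. the idler sits flat on the plate over its post, let go (horizontal distance between idler and idler_post below 0.006 m and z of idler in the frame of idler_post below 0.003 m and angle between idler's own z axis and vertical below 0.1 rad and contact force between the fingers and idler below 0.1 N), for 0.2 s.
2. the arm is past the pawl and the pawl has sprung back behind it (value of joint tensioner above 0.61 rad and value of joint pawl below 0.003 m), for 0.2 s.
At the end, for the whole second after the job is handed in: The fingers hold the tensioner arm at 0.61 rad or more (at least 0.07 rad, 7 mm at the paddle, beyond where it would rest on the pawl) with more than 3 N on it, the pawl is out within 3 mm, and the idler stands over its post, within 6 mm of its axis and 3 mm of the plate (all of step 2 and contact force between the fingers and tensioner above 3 N and horizontal distance between idler and idler_post below 0.006 m and z of idler in the frame of idler_post below 0.003 m and angle between idler's own z axis and vertical below 0.1 rad); the arm keeps its last pose, push and grip.
It fails at once if a bystander is pushed more than 30 mm away (distance of any of gasket, stem, gauge, tag_holder, swivel from where it was at the start of the episode above 0.03 m).
It also fails if it takes over 54 s, if anything falls off the work surface, if the arm or the gripper's body presses on something with over 40 N, if the wrist force passes 120 N, or if a joint passes its speed limit or range.

ROBOT

A 7-joint arm with a two-finger parallel gripper is mounted at the origin on the work surface. World frame = base frame: x ahead of the robot, y to its left, z up, the work surface at z = 0. Lengths are in m, angles in rad, forces in N, time in s.
With the tool pointing down it reaches from about 0.4 to 0.85 m from the base axis. Payload 4.5 kg.
Tool frame: the origin (TCP) lies on the centre line of the jaws, within the pads' length; the fingertips stand 22 mm ahead of it and the grasp point (between the pads) lies 3 mm ahead of it; y points along the fingers, x is the direction in which the jaws open and shut, and the axes are right-handed (so a half turn about y gives the same grasp; the last joint's range is limited). The gripper opens to 85 mm and grips with 20 to 120 N. Pads are 22 mm wide; open, the fingers measure 114 mm over their backs; the gripper's body (76 mm by 85 mm) begins 54 mm behind the grasp point. The pads swing forward as they close: fully open they stand 13 mm farther back than shut.
Start: joints at [1.277, 0.689, -0.195, 1.565, 0.157, 0.902, -0.215], TCP at [0.201, -0.592, 0.253] pointing down, gripper open.
Joint ranges: [-3.01, 3.01], [-0.46, 2.08], [-1.47, 1.51], [0.13, 2.56], [-1, 4.14], [0.04, 2.09], [-2.66, 2.66]. Speed limits (rad/s): [2.57, 2.57, 3.14, 3.14, 3.14, 3.14, 3.14].

INTERFACE

Orientations are given as [roll, pitch, yaw] about the fixed x, y, z axes, in that order (R = Rz(yaw) Ry(pitch) Rx(roll)).
In Python, from bench import r, optics, workorder gives the robot as it stands. The module is installed in compiled form; this text tells all that it offers.
- The arm moves only by the tool move_arm, never from a script. Its argument "moves" is a list of rows, each an object with "delta_pos": the shift along the world's x, y, z in mm, a list of three; "yaw": the turn about the world's z in degrees; "grip": the closure, from 0 (fully open) to 1 (shut). In form: [{"delta_pos": [tx, ty, tz], "yaw": yaw, "grip": grip}, ...]. A call has 1 to 12 rows; each row is the pose to reach, as a shift and turn from the pose commanded when the call began; what a row does not reach only later rows make up. A row lasts 1/8 s, in which the tool goes at most 62.5 mm and 10.7 degrees, less where a joint would pass 70% of its speed; a pose out of reach is approached as far as the arm can. A call with a gripper value outside its range is refused whole. The fingers move at their own pace and stop on an object; the grip force is fixed at half the most. Time passes only in rows, so rows that repeat a pose let the fingers close. It gives the time, the measured TCP pose, the force and the opening at its end, in the units of the state.
- r.sense(): the state, without advancing time (a new reading comes with each control period).
- optics.grab_frame(name): name is "scene" or "top"; returns (picture, depth): 480x640x3 uint8, red, green, blue; 480x640 float32, m along the optical axis (not along the pixel's ray), 0 where there is no reading.
- optics.camera_params(name): a dict with "camera_matrix" (3x3 intrinsics, pixels), "view" (4x4, takes a point from world to camera coordinates). Camera axes: x right, y up, looking along -z (the intrinsics and any distortion apply to the point x, -y, -z); pixel columns grow to the right and rows downward; lengths in m; the calibration is good to about 2 mm. A picture is of the moment at which its call begins. camera_params takes no time and is no camera call.
- workorder.close_job(): hands the job in, once; it reports no verdict.
The state is a dict: "time_s": time; "qpos": joint angles; "qd": joint speeds; "tau": joint torques, N m; "position": TCP position; "orientation": TCP orientation; "ft_force": force on the tool from outside, world axes, zero at the start; "torque": the same for the moment, N m; "gripper_width": finger opening in m.
Only numpy, scipy, OpenCV 4.12 (cv2) and the standard library are available. Lean on these libraries where they do the work, as an engineer would, in place of code of your own. Each camera call takes 0.05 s, during which the arm holds its last target. There are 200 camera calls.

## Working session

There is one attempt and no reset: what is moved stays moved. The work goes in short steps, Python scripts to look and compute and a tool call to move; the robot and the scene stay as the last step left them, time stands still between calls to the robot, and variables do not carry over. Pictures are saved under pics/ and viewed, about 8 in all and at most 12, crops included, and the job is handed in when it is done.

Besides the shell and the picture viewer there is one more tool, called after "Request:" as name([rows], argument=value, ...), one row to a line, values as JSON. move_arm: Moves the arm, as the interface text tells. Its arguments: {"type":"object","properties":{"moves":{"type":"array","items":{"type":"object","properties":{"delta_pos":{"type":"array","items":{"type":"number"}},"yaw":{"type":"number"},"grip":{"type":"number"}}}}},"required":["moves"]}

```bash
mkdir -p pics; cat > h.py <<'E'
import numpy as np, cv2
from bench import r, optics, workorder
def cam(n):
    p=optics.camera_params(n); return p,np.array(p["camera_matrix"]),np.array(p["view"])
def ray(n,u,v):
    p,K,V=cam(n); d=np.linalg.inv(K)@[u,v,1]; d=np.array([d[0],-d[1],-d[2]])
    R=V[:3,:3]; return -R.T@V[:3,3], R.T@d
def onz(n,u,v,z):
    o,d=ray(n,u,v); return o+d*(z-o[2])/d[2]
def cloud(n,depth):
    p,K,V=cam(n); v,u=np.mgrid[0:480,0:640]
    q=np.stack([u,v,np.ones_like(u)],-1)@np.linalg.inv(K).T*depth[...,None]
    q=q*[1,-1,-1]; return (q-V[:3,3])@V[:3,:3]
def proj(n,P):
    p,K,V=cam(n); c=V[:3,:3]@P+V[:3,3]; q=K@[c[0],-c[1],-c[2]]; return q[:2]/q[2]
E
python3 - <<'E'
from h import *
for n in("scene","top"):
    im,d=optics.grab_frame(n); np.savez(n+"0",im=im,d=d); cv2.imwrite(f"pics/{n}0.png",im[...,::-1])
    p=optics.camera_params(n);print(p)
    c=cloud(n,d); print(np.nanpercentile(c[d>0],[1,50,99],axis=0))
print(r.sense())
E
```

```text
{'camera_matrix': array([[620.26023683,   0.        , 315.39746026],
       [  0.        , 620.26023683, 245.96902738],
       [  0.        ,   0.        ,   1.        ]]), 'view': array([[ 0.84431684,  0.5356513 , -0.01437914, -0.46348639],
       [-0.26700913,  0.44383405,  0.85540485,  0.08297007],
       [ 0.46458068, -0.71839336,  0.51776035, -1.41868241],
       [ 0.        ,  0.        ,  0.        ,  1.        ]])}
[[-1.42673394e+00 -5.24142213e-01 -7.55696232e-01]
 [ 4.85910649e-01  1.75643602e-01 -4.83016069e-04]
 [ 1.10480467e+00  2.22736187e+00  4.04978286e-01]]
{'camera_matrix': array([[607.99783339,   0.        , 316.550796  ],
       [  0.        , 607.99783339, 234.03571074],
       [  0.        ,   0.        ,   1.        ]]), 'view': array([[ 1.84837522e-04, -9.99965573e-01, -8.29574375e-03,
        -5.37539064e-02],
       [ 9.98771350e-01, -2.26496347e-04,  4.95554086e-02,
        -5.59635073e-01],
       [-4.95555815e-02, -8.29471088e-03,  9.98736923e-01,
        -1.16044386e+00],
       [ 0.00000000e+00,  0.00000000e+00,  0.00000000e+00,
         1.00000000e+00]])}
[[ 0.09970956 -0.73997653 -0.6676403 ]
 [ 0.54992584 -0.05852263  0.00129495]
 [ 1.23389546  0.65641312  0.09134034]]
{'time_s': 0.1, 'qpos': array([ 1.27683659,  0.68986759, -0.19450959,  1.56623894,  0.15731194,
        0.90253044, -0.21508003]), 'qd': array([-0.00145844, -0.00230096, -0.00113629, -0.00276532, -0.00106744,
       -0.00011004,  0.00035912]), 'tau': array([-2.51018857e-03, -5.40602767e+01, -1.27095703e+00, -1.58986062e+01,
        9.49935667e-03,  4.40723525e-03,  2.36023391e-05]), 'position': array([ 0.20097451, -0.5912243 ,  0.25258455]), 'orientation': array([-1.57094065,  0.00164663, -1.24294126]), 'ft_force': array([-0.42048201, -0.27404329, -0.08587911]), 'torque': array([ 0.02440765,  0.00073687, -0.04556693]), 'gripper_width': 0.085300376433924}
```

View pics/top0.png

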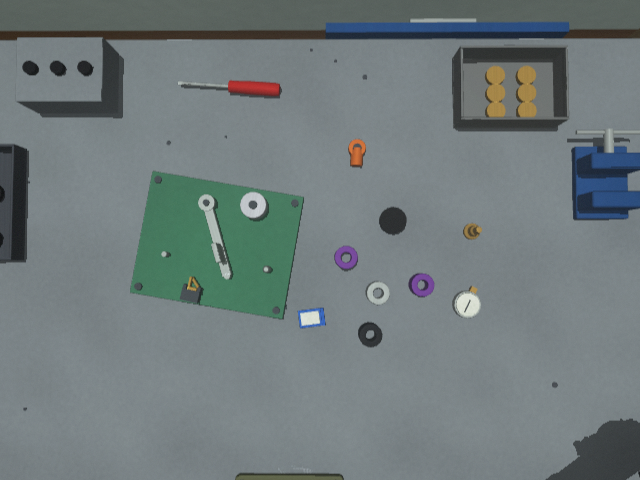

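View pics/scene0.png

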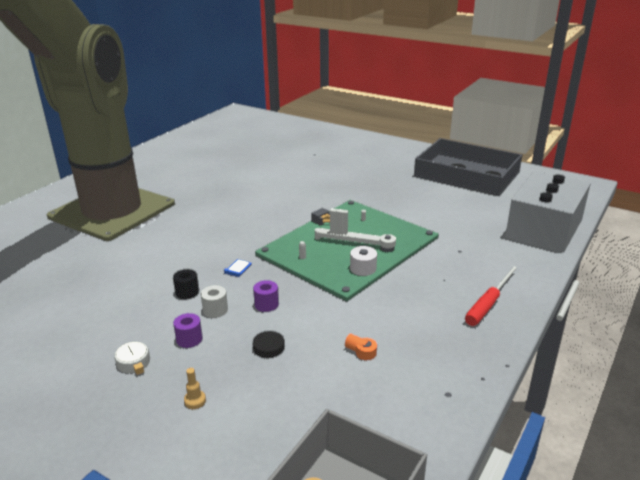

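The top view shows the grey idler at (377,293), the bare post at (267,269), the pivot at (206,203), the paddle near (219,252), the pawl at (190,290) and the stop pin at (164,254). The scene view shows the idler at (214,300) and the post at (302,250).

```bash
cat > m.py <<'E'
from h import *
f=np.load("top0.npz"); im,d=f["im"],f["d"]; hsv=cv2.cvtColor(im,cv2.COLOR_RGB2HSV); c=cloud("top",d)
g=cv2.inRange(hsv,(55,80,40),(95,255,255)); 
g=cv2.morphologyEx(g,cv2.MORPH_OPEN,np.ones((3,3)))
cn=max(cv2.findContours(g,cv2.RETR_EXTERNAL,cv2.CHAIN_APPROX_NONE)[0],key=cv2.contourArea)
h=cv2.convexHull(cn)[:,0]
P=np.array([onz("top",u,v,.012)[:2] for u,v in h])
rc=cv2.minAreaRect((P*1000).astype(np.float32)); print("plate",rc)
b=cv2.boxPoints(rc); e=[b[1]-b[0],b[2]-b[1]]; ey=max(e,key=np.linalg.norm); 
if ey[1]<0: ey=-ey
th=np.arctan2(ey[1],ey[0])-np.pi/2; C=np.array(rc[0]); R=np.array([[np.cos(th),-np.sin(th)],[np.sin(th),np.cos(th)]])
print("th",th)
for n,p in dict(post=(-30,-105),pivot=(75,30),drum=(85,-60),pin=(-35,92),pawl=(-70,37)).items():
    w=C+R@p; print(n,w.round(1), "px foot",proj("top",np.r_[w,12]/1000).round(1))
# idler top ring & posts from depth
def comp(lo,hi,box):
    u0,u1,v0,v1=box; m=((c[...,2]>lo)&(c[...,2]<hi)); s=c[v0:v1,u0:u1][m[v0:v1,u0:u1]]
    return len(s),(s.mean(0)*1000).round(1),((s.max(0)+s.min(0))*500).round(1),(np.ptp(s,axis=0)*1000).round(1)
print("idler",comp(.033,.046,(360,394,276,310)))
print("post",comp(.03,.06,(255,280,258,282)))
print("pin",comp(.025,.05,(155,175,244,264)))
print("paddle",comp(.07,.1,(200,235,230,275)))
print("pivot",comp(.02,.06,(196,217,192,214)))
m=(c[...,2]>.07)&(c[...,2]<.1); m[:230]=0;m[275:]=0;m[:,:200]=0;m[:,235:]=0
print("paddle rect",cv2.minAreaRect((c[m][:,:2]*1000).astype(np.float32)))
# idler contour by brightness on z=.04
gray=cv2.cvtColor(im,cv2.COLOR_RGB2GRAY); 
ring=cv2.inRange(hsv,(0,0,150),(180,40,255)); ring[:276]=0;ring[310:]=0;ring[:,:360]=0;ring[:,394:]=0
k=cv2.findContours(ring,cv2.RETR_EXTERNAL,cv2.CHAIN_APPROX_NONE)[0]
k=max(k,key=cv2.contourArea); (u,v),rad=cv2.minEnclosingCircle(k); print("ring",u,v,rad,(onz("top",u,v,.04)*1000).round(1))
print(gray[266:273,260:275]); 
a=cv2.resize(im[180:350,120:440],None,fx=2.5,fy=2.5,interpolation=cv2.INTER_CUBIC); cv2.imwrite("pics/crop1.png",a[...,::-1])
E
python3 m.py
```

```text
plate ((540.0006103515625, 139.39492797851562), (299.18218994140625, 238.36996459960938), 80.17638397216797)
th -0.17145443
post [492.5  41.1] px foot [267.4 268.8]
pivot [619.  156.2] px foot [208.4 203.6]
drum [613.5  65.8] px foot [254.9 206.3]
pin [521.2 236. ] px foot [166.8 253.9]
pawl [477.3 187.8] px foot [191.4 276.7]
idler (341, array([ 447.2, -169. ,   40.7]), array([ 447.5, -168.8,   39.3]), array([41.4, 43. , 12.6]))
post (43, array([492.2,  40.8,  44.8]), array([492.4,  40.9,  43.1]), array([11.3, 11.6, 15.7]))
pin (29, array([520.6, 235.8,  33.5]), array([520.8, 236.4,  32.6]), array([ 7.7, 10.6, 12.9]))
paddle (133, array([522.5, 128. ,  84.1]), array([522.8, 129. ,  80.3]), array([34.7, 17.7, 20. ]))
pivot (263, array([615.9, 154.8,  36.6]), array([615.9, 156.5,  34.7]), array([34.8, 32. , 20.5]))
paddle rect ((522.1865234375, 128.81776428222656), (35.52485656738281, 10.753308296203613), 15.55725383758545)
ring 378.0 292.8611145019531 11.317117691040039 [ 447.7 -169.4   40. ]
[[105 105 105 101  96 109 109  87  80  83  88 104 103 103 105]
 [105 106 102  98 129 158 157 125  88  70  65  87 103 102 102]
 [103 103  98 102 168 185 185 166 100  75  69  59  84 101 101]
 [101 103  96 106 182 186 186 187 101  77  70  59  56 101 104]
 [102 103  98  95 158 177 177 166  92  72  67  59  58 103 103]
 [103 102 103  87 108 136 137 112  80  65  61  58  81 103 103]
 [103 103 105  95  94  93  86  74  65  61  58  81 103 103 104]]
```

View pics/crop1.png

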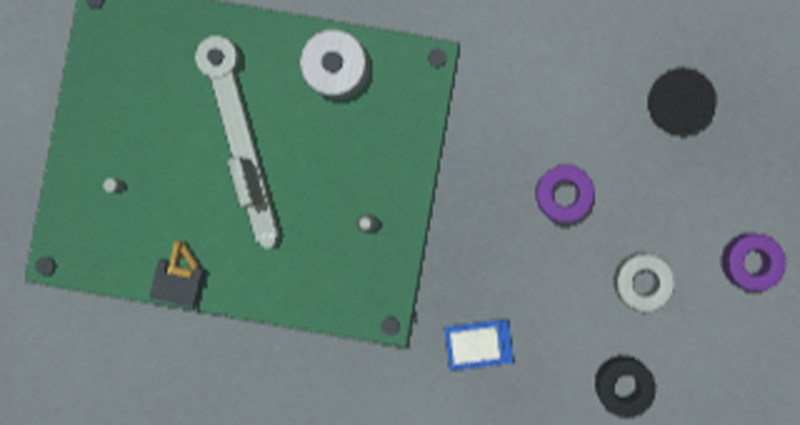

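The top view has the plate at (540, 139) mm, turned -0.171 rad. The idler is at (447, -169), the post at (492, 41), and the paddle at (522, 129) with the arm at 195.6°. The two ways of locating the idler and the post agree to within 1 mm.

Request:
move_arm([
  {"delta_pos": [246, 423, -100], "yaw": 26, "grip": 0.25},
  {"delta_pos": [246, 423, -100], "yaw": 26, "grip": 0.25},
  {"delta_pos": [246, 423, -100], "yaw": 26, "grip": 0.25},
  {"delta_pos": [246, 423, -100], "yaw": 26, "grip": 0.25},
  {"delta_pos": [246, 423, -100], "yaw": 26, "grip": 0.25},
  {"delta_pos": [246, 423, -100], "yaw": 26, "grip": 0.25},
  {"delta_pos": [246, 423, -100], "yaw": 26, "grip": 0.25},
  {"delta_pos": [246, 423, -100], "yaw": 26, "grip": 0.25},
  {"delta_pos": [246, 423, -100], "yaw": 26, "grip": 0.25},
  {"delta_pos": [246, 423, -100], "yaw": 26, "grip": 0.25},
  {"delta_pos": [246, 423, -100], "yaw": 26, "grip": 0.25},
  {"delta_pos": [246, 423, -100], "yaw": 26, "grip": 0.25},
])

```text
time_s: 1.6
position: [0.4466, -0.1703, 0.1535]
orientation: [-1.571, -0.0, -0.792]
ft_force: [-0.6, 0.2, -0.4]
gripper_width: 0.064
```

Request:
move_arm([
  {"delta_pos": [0, 0, -50], "yaw": 0, "grip": 0.25},
  {"delta_pos": [0, 0, -85], "yaw": 0, "grip": 0.25},
  {"delta_pos": [0, 0, -110], "yaw": 0, "grip": 0.25},
  {"delta_pos": [0, 0, -122], "yaw": 0, "grip": 0.25},
  {"delta_pos": [0, 0, -122], "yaw": 0, "grip": 0.25},
  {"delta_pos": [0, 0, -122], "yaw": 0, "grip": 1},
  {"delta_pos": [0, 0, -122], "yaw": 0, "grip": 1},
  {"delta_pos": [0, 0, -122], "yaw": 0, "grip": 1},
  {"delta_pos": [0, 0, -122], "yaw": 0, "grip": 1},
  {"delta_pos": [0, 0, -122], "yaw": 0, "grip": 1},
])

```text
time_s: 2.85
position: [0.4476, -0.1691, 0.0326]
orientation: [-1.57, -0.002, -0.79]
ft_force: [-1.0, 0.2, 6.7]
gripper_width: 0.0429
```

Request:
move_arm([
  {"delta_pos": [0, 0, 30], "yaw": 0, "grip": 1},
  {"delta_pos": [0, 0, 80], "yaw": 0, "grip": 1},
  {"delta_pos": [10, 50, 80], "yaw": 0, "grip": 1},
  {"delta_pos": [22, 100, 80], "yaw": 0, "grip": 1},
  {"delta_pos": [33, 150, 80], "yaw": 0, "grip": 1},
  {"delta_pos": [42, 195, 80], "yaw": 0, "grip": 1},
  {"delta_pos": [45, 210, 80], "yaw": 0, "grip": 1},
  {"delta_pos": [45, 210, 75], "yaw": 0, "grip": 1},
  {"delta_pos": [45, 210, 70], "yaw": 0, "grip": 1},
  {"delta_pos": [45, 210, 70], "yaw": 0, "grip": 1},
  {"delta_pos": [45, 210, 70], "yaw": 0, "grip": 1},
])

```text
time_s: 4.22
position: [0.4921, 0.04, 0.1012]
orientation: [-1.572, -0.0, -0.791]
ft_force: [0.2, 0.0, -0.4]
gripper_width: 0.043
```

```bash
python3 - <<'E'
from h import *
for n in("scene",):
    im,d=optics.grab_frame(n); np.savez(n+"1",im=im,d=d)
    u,v=proj(n,np.array([.4925,.041,.05])).astype(int)
    a=cv2.resize(im[v-90:v+60,u-100:u+100],None,fx=4,fy=4,interpolation=cv2.INTER_CUBIC); cv2.imwrite("pics/s1.png",a[...,::-1]); print(u,v)
    print("pred post top",proj(n,np.array([.4925,.041,.046])),"idler axis bottom",proj(n,np.array([.4925,.041,.07])))
s=r.sense();print(s["position"],s["orientation"],s["ft_force"],s["gripper_width"],s["time_s"])
E
```

```text
301 239
pred post top [301.72123366 241.29241023] idler axis bottom [301.39666282 230.48012342]
[0.49219156 0.04036991 0.10131957] [-1.57113956e+00 -2.09530882e-04 -7.90667435e-01] [-0.38845087  0.72071844 -0.84713107] 0.042676463451980194 4.275
```

View pics/s1.png

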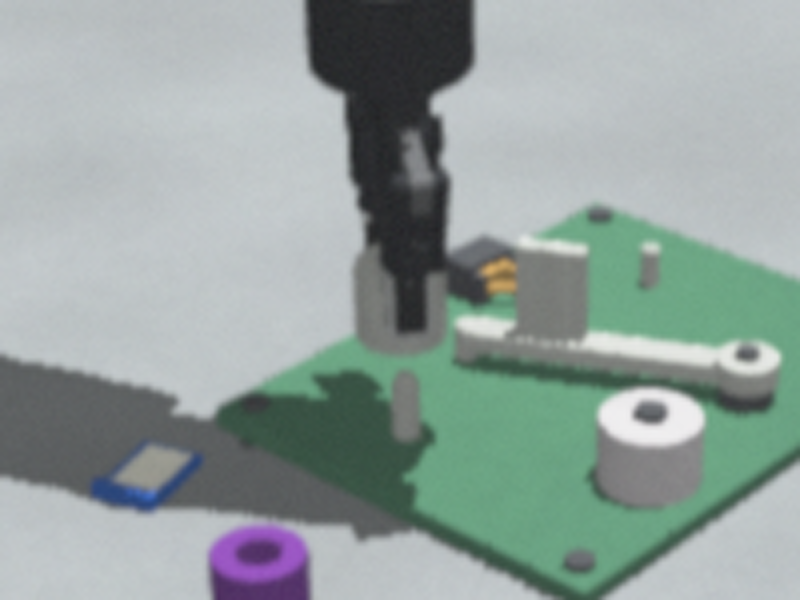

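The scene crop shows the held idler upright at about (400,300) and the post under it at about (406,400), so the idler may be slightly left of the post. I'll measure the offset.

```bash
python3 - <<'E'
from h import *
im,d=optics.grab_frame("scene"); g=cv2.cvtColor(im,cv2.COLOR_RGB2GRAY).astype(float); H=cv2.cvtColor(im,cv2.COLOR_RGB2HSV)
np.set_printoptions(linewidth=200)
for z in (.069,.071,.064,.062,.037,.032,.027,.022):
    u,v=proj("scene",np.array([.4925,.041,z])); v=int(round(v)); print(z,round(u,1),v)
for v in range(226,256,2): print(v, H[v,286:320,1])
tm,td=optics.grab_frame("top"); c=cloud("scene",d)
m=(c[...,2]>.06)&(c[...,2]<.1)&(abs(c[...,0]-.49)<.04)&(abs(c[...,1]-.04)<.04)&(H[...,2]>95)&(H[...,1]<40)
for v in range(208,236,2):
    k=np.where(m[v,280:325])[0]+280
    if len(k): print(v,k.min(),k.max())
E
```

```text
0.069 301.4 231
0.071 301.4 230
0.064 301.5 233
0.062 301.5 234
0.037 301.8 245
0.032 301.9 247
0.027 302.0 250
0.022 302.0 252
226 [10  9 12 11  4  7  6  6  8  8  6  6  4  5  8  6  0 16 17 17 10  3  5  4  6  8 39 80 87 88 86 84 79 78]
228 [10 10 11  9  8  7  6  6  4  4  6  9  6  5 11 22 23 12 23 11 12 11  8  7  8  8 35 75 70 43 27 21 20 22]
230 [12 10 10 10  6  9  7  9  8  6  6  4  4  9  7 11  6 12 22 11 24 10  8  2  6 10 32 64 48 14  6  6  6  4]
232 [13 19 27 35 33 15  7  4  6  6  6  4  2  7  8  6  8  5  8  8  5  5  4  4  9 16 44 75 63 19  7  8  7  7]
234 [57 72 82 85 76 49 19  9  9  6  9  6  4  8  6  6  6  8  4  4  6  9  6 13 24 49 73 80 62 22  4  6  6  6]
236 [88 87 90 87 85 83 75 62 49 33 22 16 12 12 14 12 12 12 16 20 25 41 55 67 77 83 87 84 65 24  9  6  9  7]
238 [91 89 89 88 88 90 87 87 86 84 81 76 73 71 72 72 71 73 78 82 83 83 87 87 89 89 87 85 67 29 14 11 14 24]
240 [89 88 88 87 87 85 90 88 90 88 88 88 86 86 86 83 81 83 85 88 89 90 87 90 89 88 88 88 84 84 74 71 70 73]
242 [82 79 81 81 84 82 83 86 89 86 89 88 84 74 48 24 24 33 56 81 89 88 90 91 89 89 90 89 90 87 87 89 86 87]
244 [76 78 79 81 75 77 75 80 84 85 87 86 77 44 13  8  4  8 16 54 80 88 90 89 89 91 92 88 88 88 89 89 89 87]
246 [78 80 76 82 77 83 80 80 78 83 86 84 73 31  8  6  6  6 10 37 77 87 88 87 89 89 87 89 89 89 88 89 89 88]
248 [77 77 86 84 78 79 80 79 83 84 87 87 71 31  9  8  8  4 12 37 80 87 89 89 90 87 90 89 88 87 89 90 87 89]
250 [79 81 83 83 83 76 81 77 72 79 76 72 45 11  6  4  4  6  9 33 73 87 89 89 88 89 88 90 88 86 88 88 88 89]
252 [79 78 75 81 80 78 72 81 79 79 79 78 50 17  9  6  6  6 10 28 69 85 88 88 87 90 88 89 91 89 86 89 87 88]
254 [75 79 76 78 76 78 71 79 78 75 77 75 50 20  9  8  6  6  9 13 56 86 87 87 88 87 87 88 90 89 88 90 89 89]
218 312 312
220 290 312
222 290 312
224 290 311
226 290 312
228 290 312
230 290 312
232 290 311
234 292 310
```

The idler is about 1.3 mm off along the camera's right. I'll shift (+1, +1) mm and lower it.

Request:
move_arm([
  {"delta_pos": [1, 1, 0], "yaw": 0, "grip": 1},
  {"delta_pos": [1, 1, -12], "yaw": 0, "grip": 1},
  {"delta_pos": [1, 1, -22], "yaw": 0, "grip": 1},
  {"delta_pos": [1, 1, -32], "yaw": 0, "grip": 1},
  {"delta_pos": [1, 1, -42], "yaw": 0, "grip": 1},
  {"delta_pos": [1, 1, -50], "yaw": 0, "grip": 1},
  {"delta_pos": [1, 1, -55], "yaw": 0, "grip": 1},
  {"delta_pos": [1, 1, -55], "yaw": 0, "grip": 1},
  {"delta_pos": [1, 1, -55], "yaw": 0, "grip": 1},
])

```text
time_s: 5.5
position: [0.4934, 0.0423, 0.0465]
orientation: [-1.57, -0.0, -0.789]
ft_force: [0.5, -0.8, -1.3]
gripper_width: 0.0427
```

Request:
move_arm([
  {"delta_pos": [0, 0, -2], "yaw": 0, "grip": 1},
  {"delta_pos": [0, 0, -2], "yaw": 0, "grip": 1},
  {"delta_pos": [0, 0, -2], "yaw": 0, "grip": 0.25},
  {"delta_pos": [0, 0, -2], "yaw": 0, "grip": 0.25},
  {"delta_pos": [0, 0, -2], "yaw": 0, "grip": 0.25},
  {"delta_pos": [0, 0, -2], "yaw": 0, "grip": 0.25},
  {"delta_pos": [0, 0, 30], "yaw": 0, "grip": 0.25},
  {"delta_pos": [0, 0, 85], "yaw": 0, "grip": 0.25},
  {"delta_pos": [-40, -60, 115], "yaw": 0, "grip": 0.25},
  {"delta_pos": [-80, -110, 115], "yaw": 0, "grip": 0.25},
  {"delta_pos": [-80, -110, 115], "yaw": 0, "grip": 0.25},
])

```text
time_s: 6.88
position: [0.4097, -0.071, 0.1619]
orientation: [-1.574, 0.001, -0.795]
ft_force: [0.4, -0.0, -0.7]
gripper_width: 0.0638
```

```bash
python3 - <<'E'
from h import *
ims=[]
im,d=optics.grab_frame("top"); c=cloud("top",d)
m=(c[...,2]>.03)&(c[...,2]<.06)&(abs(c[...,0]-.4925)<.035)&(abs(c[...,1]-.041)<.035)
s=c[m]*1000; print(len(s),s.mean(0),(s.max(0)+s.min(0))/2,np.median(s[:,2]))
u,v=proj("top",np.array([.4925,.041,.05])).astype(int)
a=cv2.resize(im[v-75:v+75,u-75:u+75],(400,400),interpolation=cv2.INTER_CUBIC)
im,d=optics.grab_frame("scene");u,v=proj("scene",np.array([.4925,.041,.05])).astype(int)
b=cv2.resize(im[v-50:v+50,u-50:u+50],(400,400),interpolation=cv2.INTER_CUBIC)
cv2.imwrite("pics/p2.png",np.hstack([a,b])[...,::-1]); s=r.sense();print(s["position"],s["orientation"],s["ft_force"],s["time_s"])
E
```

```text
407 [492.89939276  41.235949    51.16004832] [493.40204272  41.60265857  45.08873311] 52.43821582889943
[ 0.41205417 -0.06925948  0.16150208] [-1.57200549e+00  1.71414888e-04 -7.92688541e-01] [0.7875537  0.4714876  0.10191962] 6.975
```

View pics/p2.png

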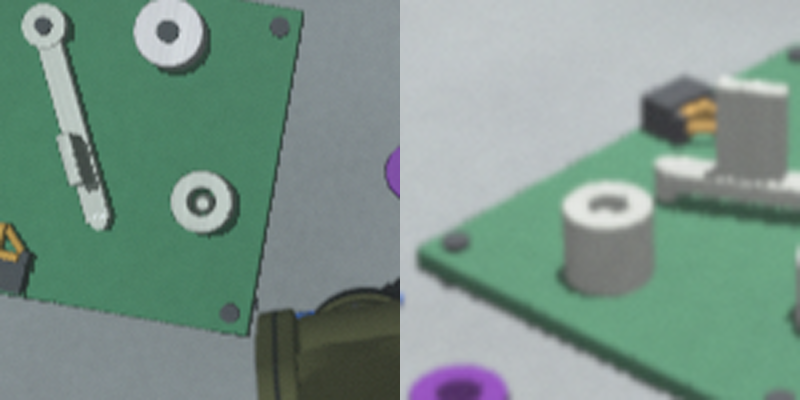

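The idler sits flat on the plate over the post: its top is at z = 52 mm and its centre at (493, 41.4). In the left panel it is at (203,202) with the post inside the bore. Next is the paddle.

Request:
move_arm([
  {"delta_pos": [35, 50, 0], "yaw": -10, "grip": 0.25},
  {"delta_pos": [70, 100, 0], "yaw": -20, "grip": 0.25},
  {"delta_pos": [100, 150, 0], "yaw": -29, "grip": 0.25},
  {"delta_pos": [109, 190, 0], "yaw": -29, "grip": 0.25},
  {"delta_pos": [109, 197, 0], "yaw": -29, "grip": 0.25},
  {"delta_pos": [109, 197, 0], "yaw": -29, "grip": 0.25},
  {"delta_pos": [109, 197, -40], "yaw": -29, "grip": 0.25},
  {"delta_pos": [109, 197, -80], "yaw": -29, "grip": 0.25},
  {"delta_pos": [109, 197, -95], "yaw": -29, "grip": 0.25},
  {"delta_pos": [109, 197, -95], "yaw": -29, "grip": 0.25},
  {"delta_pos": [109, 197, -95], "yaw": -29, "grip": 0.25},
])

```text
time_s: 8.35
position: [0.5232, 0.1291, 0.0675]
orientation: [-1.569, -0.0, -1.296]
ft_force: [0.5, 0.6, 0.0]
gripper_width: 0.064
```

Now pinch.

Request:
move_arm([
  {"delta_pos": [0, 0, 0], "yaw": 0, "grip": 1},
  {"delta_pos": [0, 0, 0], "yaw": 0, "grip": 1},
  {"delta_pos": [0, 0, 0], "yaw": 0, "grip": 1},
  {"delta_pos": [0, 0, 0], "yaw": 0, "grip": 1},
  {"delta_pos": [0, 0, 0], "yaw": 0, "grip": 1},
  {"delta_pos": [0, 0, 0], "yaw": 0, "grip": 1},
])

```text
time_s: 9.1
position: [0.5224, 0.1297, 0.0668]
orientation: [-1.57, 0.0, -1.295]
ft_force: [-1.1, 0.3, 6.2]
gripper_width: 0.0092
```

```bash
python3 - <<'E'
import numpy as np
p=np.array([619.,156]);q=np.array([522.2,128.8]);d=q-p
for a in np.r_[np.arange(.06,.75,.06),.75]:
    c,s=np.cos(-a),np.sin(-a); n=np.array([[c,-s],[s,c]])@d+p-q; print(round(a,2),n.round(1),round(-np.degrees(a),1))
E
```

```text
0.06 [-1.5  5.9] -3.4
0.12 [-2.6 11.8] -6.9
0.18 [-3.3 17.8] -10.3
0.24 [-3.7 23.8] -13.8
0.3 [-3.7 29.8] -17.2
0.36 [-3.4 35.8] -20.6
0.42 [-2.7 41.8] -24.1
0.48 [-1.6 47.8] -27.5
0.54 [-0.2 53.6] -30.9
0.6 [ 1.5 59.4] -34.4
0.66 [ 3.7 65.1] -37.8
0.72 [ 6.1 70.6] -41.3
0.75 [ 7.4 73.3] -43.0
```

Request:
move_arm([
  {"delta_pos": [-1.5, 6, 0], "yaw": -3.4, "grip": 1},
  {"delta_pos": [-2.6, 12, 0], "yaw": -6.9, "grip": 1},
  {"delta_pos": [-3.3, 18, 0], "yaw": -10.3, "grip": 1},
  {"delta_pos": [-3.7, 24, 0], "yaw": -13.8, "grip": 1},
  {"delta_pos": [-3.7, 30, 0], "yaw": -17.2, "grip": 1},
  {"delta_pos": [-3.4, 36, 0], "yaw": -20.6, "grip": 1},
  {"delta_pos": [-3.4, 36, 0], "yaw": -20.6, "grip": 1},
])

```text
time_s: 9.98
position: [0.5187, 0.1647, 0.0668]
orientation: [-1.571, -0.001, -1.653]
ft_force: [-1.8, -2.2, 6.5]
gripper_width: 0.0093
```

Request:
move_arm([
  {"delta_pos": [0.7, 6, 0], "yaw": -3.5, "grip": 1},
  {"delta_pos": [1.8, 12, 0], "yaw": -6.9, "grip": 1},
  {"delta_pos": [3.2, 17.8, 0], "yaw": -10.3, "grip": 1},
  {"delta_pos": [4.9, 23.6, 0], "yaw": -13.8, "grip": 1},
  {"delta_pos": [7, 29.3, 0], "yaw": -17.2, "grip": 1},
  {"delta_pos": [9.5, 34.8, 0], "yaw": -20.7, "grip": 1},
  {"delta_pos": [9.5, 34.8, 0], "yaw": -20.7, "grip": 1},
  {"delta_pos": [9.5, 34.8, 0], "yaw": -20.7, "grip": 1},
])

```text
time_s: 10.98
position: [0.5274, 0.1993, 0.0668]
orientation: [-1.572, -0.002, -2.013]
ft_force: [-3.6, -1.2, 8.8]
gripper_width: 0.009
```

```bash
python3 - <<'E'
from h import *
im,d=optics.grab_frame("top"); 
u,v=proj("top",np.array([.54,.14,.03])).astype(int)
a=cv2.resize(im[v-75:v+75,u-75:u+75],(400,400),interpolation=cv2.INTER_CUBIC)
im,d=optics.grab_frame("scene");u,v=proj("scene",np.array([.53,.14,.05])).astype(int)
b=cv2.resize(im[v-60:v+60,u-60:u+60],(400,400),interpolation=cv2.INTER_CUBIC)
cv2.imwrite("pics/p3.png",np.hstack([a,b])[...,::-1]); s=r.sense();print(s["position"],s["orientation"],s["ft_force"],s["torque"],s["time_s"],s["gripper_width"])
E
```

```text
[0.52741338 0.19934399 0.06680906] [-1.57172939e+00 -1.92957899e-03 -2.01295693e+00] [-3.23089613 -3.08992119  8.01149914] [-0.35136637  0.42204303  0.85974794] 11.075 0.008756872449854562
```

View pics/p3.png

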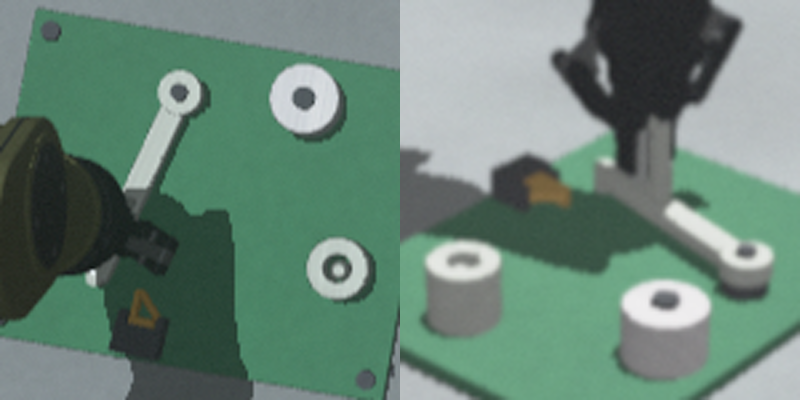

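The arm is past the pawl: in the left panel the bar runs from (180,92) to (97,278), with the pawl tip at (140,292) on the spring side of it. That gives an angle of about 0.70 rad. The load is partly carried as a yaw moment, so I'll shift it onto the push slightly and check the pawl.

Request:
move_arm([
  {"delta_pos": [1, 2, 0], "yaw": 1, "grip": 1},
  {"delta_pos": [1, 2, 0], "yaw": 1.5, "grip": 1},
  {"delta_pos": [1, 2, 0], "yaw": 1.5, "grip": 1},
  {"delta_pos": [1, 2, 0], "yaw": 1.5, "grip": 1},
])

```text
time_s: 11.58
position: [0.527, 0.1985, 0.0668]
orientation: [-1.573, -0.006, -1.991]
ft_force: [-7.1, -6.8, 11.4]
gripper_width: 0.0094
```

```bash
python3 - <<'E'
from h import *
def paw(im):
    H=cv2.cvtColor(im,cv2.COLOR_RGB2HSV); m=cv2.inRange(H,(8,110,40),(28,255,255)); m[:265]=0;m[310:]=0;m[:,:175]=0;m[:,210:]=0
    v,u=np.nonzero(m); return len(u),u.mean(),v.mean(),u.min(),u.max(),v.min(),v.max()
im,d=optics.grab_frame("top"); print(paw(np.load("top0.npz")["im"])); print(paw(im))
c=cloud("top",d); m=(c[...,2]>.03)&(c[...,2]<.06)&(abs(c[...,0]-.4925)<.035)&(abs(c[...,1]-.041)<.035)
s=c[m]*1000; print("idler",s.mean(0),np.median(s[:,2]))
# bar angle: bright bar pixels at z~.034 near pivot
p=np.array([.619,.156]); q=c[...,:2]-p; rr=np.hypot(q[...,0],q[...,1]); m=(c[...,2]>.026)&(c[...,2]<.04)&(rr>.025)&(rr<.075)&(q[...,0]<0)&(q[...,1]>-.03)
k=q[m]; print("bar",m.sum(), np.radians(195.7)-np.arctan2(*k.mean(0)[::-1]))
s=r.sense();print(s["position"],s["orientation"],s["ft_force"],s["torque"],s["time_s"],s["gripper_width"])
f0=np.load("top0.npz");c=cloud("top",f0["d"]);q=c[...,:2]-p;rr=np.hypot(q[...,0],q[...,1]);m=(c[...,2]>.026)&(c[...,2]<.04)&(rr>.025)&(rr<.075)&(q[...,0]<0)&(q[...,1]>-.03);k=q[m].mean(0);print("bar0",m.sum(),(np.radians(195.7)-np.arctan2(k[1],k[0]))%(2*np.pi))
E
```

```text
(89, np.float64(192.1011235955056), np.float64(283.87640449438203), np.int64(187), np.int64(198), np.int64(277), np.int64(290))
(74, np.float64(192.0), np.float64(283.8243243243243), np.int64(187), np.int64(197), np.int64(277), np.int64(290))
idler [492.90621548  41.38915521  51.07389299] 52.28402683578486
bar 267 0.6744033821697344
[0.527014   0.19850255 0.06676213] [-1.57339625 -0.00593393 -1.99130151] [-7.08101428 -6.62478743 11.68749875] [-1.01412865  0.68622038  0.34760095] 11.625 0.009207657084180513
bar0 261 6.278475759272332
```

The arm reads 0.68 rad (0.61 needed), the pawl is exactly where it was at the start, the idler is seated, and the robot is pushing with about 10 N. Handing in.

```bash
python3 -c "
from h import *
print(workorder.close_job()); s=r.sense(); print(s['time_s'],s['position'],s['ft_force'])"
```

```text
the job is handed in; nothing more can be done
None
the job is handed in; nothing more can be done
```

I put the idler over its post and let go of it. I then pinched the paddle, swung the tensioner arm past the pawl, and handed the job in at 11.6 s with the robot still holding the arm. Handing in gives no verdict, so everything below comes from my own last checks.

- **Idler:** its centre is about 0.5 mm from the post axis. Its top is at 52.3 mm, where 52 mm means flat on the plate.
- **Tensioner arm:** it stands at 0.67 rad by depth image and about 0.70 rad by the tool position. The two differ slightly, but both are above the 0.61 rad needed.
- **Hold:** the fingers are pushing with about 10 N sideways. The sensor also shows about 11 N upward from the pinch.
- **Pawl:** its outline in the top view matches the start picture, so it has sprung fully out behind the arm.
- **Bystanders:** I didn't measure them again at the end. The moves kept clear of them, and I saw no unexpected contact force.

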